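Reset a tripped breaker behind a push-to-open cover

TASK

One breaker in the grey bench power box has tripped: its black toggle leans towards you while the others lean away. With a fingertip press the ribbed mark at the front edge of the tinted cover until its catch lets go, take the finger off so that the cover springs ajar, swing the cover up and back past upright so that it stays open, then push the tripped toggle fully away from you to ON. Leave the cover open and the other breakers on, do not force the cover, and do not pick up or shift the glue stick, the jar or the cutters beside the box.

Things in the scene. Friction and masses are not known exactly. Their poses are not given: they have to be found in the camera images.
- power_box: grey bench power box fixed to the worktop, 190 (x) x 240 (y) x 120 mm high, three blue covered sockets on its front. Origin: centre of its underside; x from its front (robot's side) to its back, y to its left, z up; stands level, turned up to 0.3 rad. Under the cover its top has a well, x -55 to +55, y -88 to +88 mm, 22 mm deep from the ledge round it at z = 109 mm
- well_floor (a point): point on the floor of the well (z = 87 mm of the box), 35 mm in front of the box's centre: here, in front of the toggles (x -55 to -18 mm), the floor is free for a finger. Behind it the four breaker noses (45 x 35 mm, 36 mm apart in a row along y) rise 3 mm above the floor; toggle pivots at x = +5 mm, 1 mm below the floor. The breakers change places
- cover: tinted cover with a dark frame over the well, 153 x 202 x 4 mm. Origin: middle of its hinge line (box x = +68, z = 118 mm, along the box's y); its x axis points from the free front edge (at x = -150 mm) to the hinge, z out of its top face (2.5 mm above the origin). Past upright it stays open; let go well short of upright it falls back to ajar. Swinging takes 1 to 2 N at the edge
- cover_angle (a joint): angle of the cover: 0 = shut and latched, grows as the front edge rises, 1.57 = upright, stop at 1.9. Push-to-open: 4 to 6 N on the ribbed mark presses it in; at about 4 mm the catch lets go, at about 5 mm (-0.036) it meets a hard stop; with the finger off, a sprung pin then raises it in half a second to stand ajar at about 0.57 rad (front edge about 80 mm higher than shut)
- cover_press (a point): middle of the ribbed light mark (44 x 18 mm) on the top face of the cover near its front edge, 136 mm from the hinge line; press here, downwards
- cover_edge (a point): middle of the free (front) edge of the cover, half-way through its 4 mm thickness, 150 mm from the hinge line; moves with the cover
- catch (a joint): angle of the steel jaw under the front rim that holds the cover: 0 = hooked over the cover's striker roller, above about 0.3 = let go; the cover moves it when it is pressed in, and it stays so
- lever_a (a joint): toggle of breaker a, the tripped one (starts near -0.45): +0.55 = fully ON (leaning to the box's +x, away from the robot), -0.55 = fully OFF (leaning to -x), 0 = upright. A black bar 23 mm wide along the box's y, 7.5 mm thick, 24 mm from pivot to tip, pivot 4 mm under the top of the breaker nose; stays where it is left, about 1.5 N at the tip moves it
- lever_a_tip (a point): middle of the tip of breaker a's toggle, 24 mm from its pivot, 16 to 20 mm above the breaker nose
- lever_b (a joint): toggle of breaker b, already on: +0.55 = fully ON (leaning to the box's +x, away from the robot), -0.55 = fully OFF (leaning to -x), 0 = upright. A black bar 23 mm wide along the box's y, 7.5 mm thick, 24 mm from pivot to tip, pivot 4 mm under the top of the breaker nose; stays where it is left, about 1.5 N at the tip moves it
- lever_b_tip (a point): middle of the tip of breaker b's toggle, 24 mm from its pivot, 16 to 20 mm above the breaker nose
- lever_c (a joint): toggle of breaker c, already on: +0.55 = fully ON (leaning to the box's +x, away from the robot), -0.55 = fully OFF (leaning to -x), 0 = upright. A black bar 23 mm wide along the box's y, 7.5 mm thick, 24 mm from pivot to tip, pivot 4 mm under the top of the breaker nose; stays where it is left, about 1.5 N at the tip moves it
- lever_c_tip (a point): middle of the tip of breaker c's toggle, 24 mm from its pivot, 16 to 20 mm above the breaker nose
- lever_d (a joint): toggle of breaker d, already on: +0.55 = fully ON (leaning to the box's +x, away from the robot), -0.55 = fully OFF (leaning to -x), 0 = upright. A black bar 23 mm wide along the box's y, 7.5 mm thick, 24 mm from pivot to tip, pivot 4 mm under the top of the breaker nose; stays where it is left, about 1.5 N at the tip moves it
- lever_d_tip (a point): middle of the tip of breaker d's toggle, 24 mm from its pivot, 16 to 20 mm above the breaker nose
- glue_stick_mid (a point): glue stick with a purple cap standing left of the box, 27 mm thick, 93 mm tall; point at its centre
- nozzle_jar_mid (a point): small jar with a black lid standing right of the box, 45 mm thick, 43 mm tall; point at its centre
- flush_cutter_mid (a point): red and black flush cutters lying flat in front of the box, 115 x 60 x 12 mm; point at their centre

How it is judged (in metres and radians):
On the way, in this order (a step that is already met when the one before it is completed fails the run):
1. the cover is pressed in until the catch lets go (value of joint catch above 0.3 rad and value of joint cover_angle below 0 rad).
2. with the finger off it, the cover has sprung ajar (value of joint cover_angle between 0.3 and 0.9 rad and contact force between the fingers and cover below 0.05 N), for 0.1 s.
3. the cover is swung back past upright (value of joint cover_angle above 1.6 rad), for 0.1 s.
4. the tripped toggle is pushed on (value of joint lever_a above 0.4 rad), for 0.1 s.
At the end, for the whole second after the job is handed in: the cover stands open past upright (joint above 1.6 rad) and all four toggles are on (above 0.4 rad of 0.55) (value of joint cover_angle above 1.6 rad and value of joint each of lever_a, lever_b, lever_c, lever_d above 0.4 rad); the robot touches nothing.
It fails at once if the glue stick, the jar or the cutters are picked up or pushed away (moved more than 20 mm) (distance of any of glue_stick_mid, nozzle_jar_mid, flush_cutter_mid from where it was at the start of the episode above 0.02 m).
It fails at once if a breaker that was on is switched off (toggle below 0.2 rad) (value of joint any of lever_b, lever_c, lever_d below 0.2 rad).
It fails at once if the cover is forced (fingers press on it with more than 50 N) (contact force between the fingers and cover above 50 N).
It also fails if it takes over 51 s, if anything falls off the work surface, if the arm or the gripper's body presses on something with over 40 N, if the wrist force passes 120 N, or if a joint passes its speed limit or range.

ROBOT

A 7-joint arm with a two-finger parallel gripper is mounted at the origin on a cart in front of the work surface, level with it; the furniture and walls round the work are solid. World frame = base frame: x ahead of the robot, y to its left, z up, the work surface at z = 0. Lengths are in mm, angles in rad, forces in N, time in s.
With the tool pointing down it reaches from about 425 to 875 mm from the base axis. Payload 8.4 kg.
Tool frame: the origin (TCP) lies at the very end of the fingers, on their centre line; the grasp point (between the pads) lies 19 mm behind it; z points along the fingers, y is the line along which they close (so a half turn about z gives the same grasp; the last joint's range is limited). The gripper opens to 85 mm and grips with 20 to 120 N. Pads are 22 mm wide; open, the fingers measure 114 mm over their backs; the gripper's body (76 mm by 85 mm) begins 54 mm behind the grasp point. The pads swing forward as they close: fully open they stand 13 mm farther back than shut.
Start: joints at [-1.367, 0.333, 0.04, 1.465, -0.013, 1.343, -0.059], TCP at [193.827, 620.399, 231.308] pointing down, gripper open.
Joint ranges: [-2.58, 2.58], [-0.38, 2.09], [-1.3, 1.39], [0.25, 2.4], [-1.5, 4.64], [0.08, 2.09], [-2.65, 2.65]. Speed limits (rad/s): [2.22, 2.22, 2.79, 2.79, 3.14, 3.14, 3.14].

INTERFACE

Orientations are given as a unit quaternion [x, y, z, w].
In Python, from cell import * gives the robot as it stands.
- The arm moves only by the shell command python3 -m crank 'ROWS' [FORCE]. ROWS is a JSON object of lists of equal length, an entry for each row: "translation": the shift along the tool's x, y, z in mm, a list of three; "yaw": the turn about the tool's z in degrees; "claw": the closure, from 0 (fully open) to 1 (shut). A call has exactly 8 rows; each row is the pose to reach, as a shift and turn from the pose commanded when the call began, along the tool's axes at that moment; what a row does not reach only later rows make up. A row lasts 1/10 s, in which the tool goes at most 50 mm and 8.59 degrees, less where a joint would pass 70% of its speed; a pose out of reach is approached as far as the arm can. A call with a gripper value outside its range is refused whole. The fingers move at their own pace and stop on an object; FORCE is the grip in N (left out, the last holds). Time passes only in rows, so rows that repeat a pose let the fingers close, or fill a call up. It gives the time, the measured TCP pose, the force, the opening and the grip force at its end, in the units of the state.
- state(): the state, without advancing time (a new reading comes with each control period).
- camera(name): name is "scene" or "top"; returns a dict with "image" (480x640x3 uint8, red, green, blue), "intrinsics" (3x3 intrinsics, pixels), "k1" (the pictures are not rectified: a ray, as slopes to the right and down, at radius r is drawn at 1 + k1 r^2 times it, then the intrinsics apply), "camera_from_world" (4x4, takes a point from world to camera coordinates). Camera axes: x right, y down, z forward; pixel columns grow to the right and rows downward; lengths in mm; the calibration is good to about 2 mm. A picture is of the moment at which its call begins. There is no depth.
- finish_job(): hands the job in; it is judged then, once.
The state is a dict: "t": time; "joints": joint angles; "qd": joint speeds; "effort": joint torques, N m; "tcp_pos": TCP position; "ee_rot": TCP orientation; "force": force on the tool from outside, world axes, zero at the start; "ft_torque": the same for the moment, N m; "gripper_width": finger opening in mm; "finger_force": force on a finger pad.
Only numpy, scipy, OpenCV 4.12 (cv2) and the standard library are available. Lean on these libraries where they do the work, as an engineer would, in place of code of your own. Each camera call takes 0.05 s, during which the arm holds its last target. There are 200 camera calls.

## Working session

There is one attempt and no reset: what is moved stays moved. The work goes in short steps, Python scripts to look and compute and a shell command to move; the robot and the scene stay as the last step left them, time stands still between calls to the robot, and variables do not carry over. Pictures are saved under pics/ and viewed, at most 10 in all, crops included, and the job is handed in when it is done.

```bash
ls; mkdir -p pics
python3 - <<'E'
from cell import *
import cv2,numpy as np
for n in("scene","top"):
    c=camera(n); cv2.imwrite(f"pics/{n}0.png",c["image"][:,:,::-1]); print(n,c["intrinsics"],c["k1"],np.round(c["camera_from_world"],4).tolist())
s=state();print(s)
E
```

```text
pics
scene [[550.93916934   0.         316.64604496]
 [  0.         550.93916934 234.10224457]
 [  0.           0.           1.        ]] 0.04075018598749761 [[-0.6272, -0.7786, -0.0196, 382.2404], [-0.3809, 0.3286, -0.8642, 257.723], [0.6793, -0.5346, -0.5027, 561.5893], [0.0, 0.0, 0.0, 1.0]]
top [[593.23363913   0.         316.49142702]
 [  0.         593.23363913 230.30170756]
 [  0.           0.           1.        ]] -0.02279254384459358 [[0.0246, -0.9995, 0.018, 44.9407], [-0.9813, -0.0276, -0.1903, 540.125], [0.1907, -0.013, -0.9816, 927.175], [0.0, 0.0, 0.0, 1.0]]
{'t': 0.1, 'joints': array([-1.36718824,  0.33385667,  0.03992541,  1.46614256, -0.01341391,
        1.34328807, -0.05850949]), 'qd': array([-4.54038426e-04, -6.40894958e-04,  1.43614262e-03, -1.88756729e-03,
       -8.65766063e-04,  5.49604649e-05, -2.09116762e-03]), 'effort': array([ 3.77109158e-03, -6.60024333e+01,  1.36988729e+00, -4.06474936e+01,
        1.70098501e-02,  8.98929778e-03, -1.94630445e-05]), 'tcp_pos': array([193.76359716, 620.04039795, 230.52000196]), 'ee_rot': array([ 1.50864262e-01,  9.88554230e-01, -7.11656531e-04, -5.82290607e-05]), 'force': array([ 0.0477712 , -0.31628222, -0.38492194]), 'ft_torque': array([-0.02481194,  0.03788723, -0.0070244 ]), 'finger_force': 0.0, 'gripper_width': 85.20126519571133}
```

View pics/scene0.png

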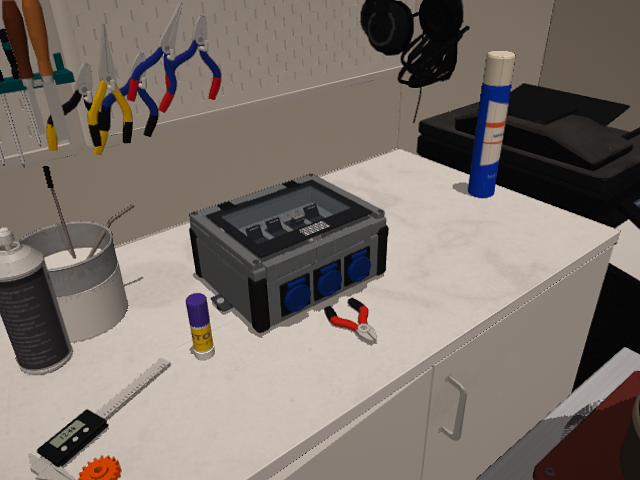

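View pics/top0.png

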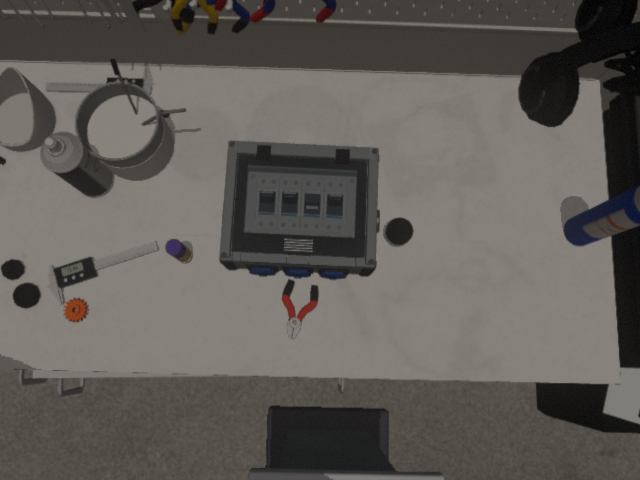

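The top view shows the box with corners at about (230,142), (379,149), (376,274) and (221,268), and the ribbed mark at about (298,244). The toggles are at about (267, 290, 312, 335; 204), and the third one looks different, so it's probably the tripped one. The cutters are at about (298,308), the jar at (399,231) and the glue stick at (180,250).

```bash
cat > h.py <<'E'
from cell import *
import cv2,numpy as np
def ray(c,uv):
    K=c["intrinsics"];p=(np.array(uv,float)-[K[0,2],K[1,2]])/K[0,0]
    q=p.copy()
    for _ in range(20): q=p/(1+c["k1"]*(q@q))
    T=c["camera_from_world"];R=T[:3,:3]
    return -R.T@T[:3,3], R.T@np.array([*q,1])
def onz(c,uv,z):
    o,d=ray(c,uv); return o+d*(z-o[2])/d[2]
def proj(c,P):
    T=c["camera_from_world"];p=T[:3,:3]@np.array(P,float)+T[:3,3];q=p[:2]/p[2];q=q*(1+c["k1"]*(q@q))
    return q*c["intrinsics"][0,0]+c["intrinsics"][:2,2]
def tri(c1,u1,c2,u2):
    o1,d1=ray(c1,u1);o2,d2=ray(c2,u2)
    t=np.linalg.lstsq(np.c_[d1,-d2],o2-o1,rcond=None)[0]
    a,b=o1+t[0]*d1,o2+t[1]*d2
    return (a+b)/2,np.linalg.norm(a-b)
E
python3 - <<'E'
from h import *
t=camera("top");s=camera("scene")
def mark(c,x0,y0,x1,y1):
    g=cv2.cvtColor(c["image"],cv2.COLOR_RGB2GRAY)[y0:y1,x0:x1]
    m=(g>g.min()+0.5*(int(g.max())-g.min())).astype(np.uint8)
    m=cv2.morphologyEx(m,cv2.MORPH_CLOSE,np.ones((5,5)))
    n,l,st,ce=cv2.connectedComponentsWithStats(m); i=1+st[1:,4].argmax()
    print(st[i],ce[i]+[x0,y0]); return ce[i]+[x0,y0]
mt=mark(t,275,232,322,256); ms=mark(s,295,215,335,240)
print(tri(t,mt,s,ms),onz(t,mt,120.5),onz(s,ms,120.5))
for uv in [(230,142),(379,149),(376,274),(221,268)]: print(uv,onz(t,uv,115).round(1))
for uv in [(267,203),(290,204),(312,205),(335,206)]: print(onz(t,uv,106).round(1))
a=cv2.resize(t["image"][135:285,215:385],None,fx=4,fy=4,interpolation=2)
b=cv2.resize(s["image"][170:340,185:395],None,fx=3.5,fy=3.5,interpolation=2)
cv2.imwrite("pics/a.png",a[:,:,::-1]);cv2.imwrite("pics/b.png",b[:,:,::-1])
E
```

```text
[  0   0  47  24 652] [297.62423313 242.21932515]
[  5   4  29  21 256] [312.359375 227.34375 ]
(array([506.05909802,  88.30593115, 120.06386543]), np.float64(0.1483851265502522)) [506.03457425  88.35279388 120.5       ] [505.38594485  88.73361796 120.5       ]
(230, 142) [665.  200.4 115. ]
(379, 149) [660.6 -36.  115. ]
(376, 274) [461.2 -32.2 115. ]
(221, 268) [464.  203.5 115. ]
[569.6 138.5 106. ]
[569.  102.4 106. ]
[568.4  67.9 106. ]
[567.8  31.8 106. ]
```

View pics/a.png

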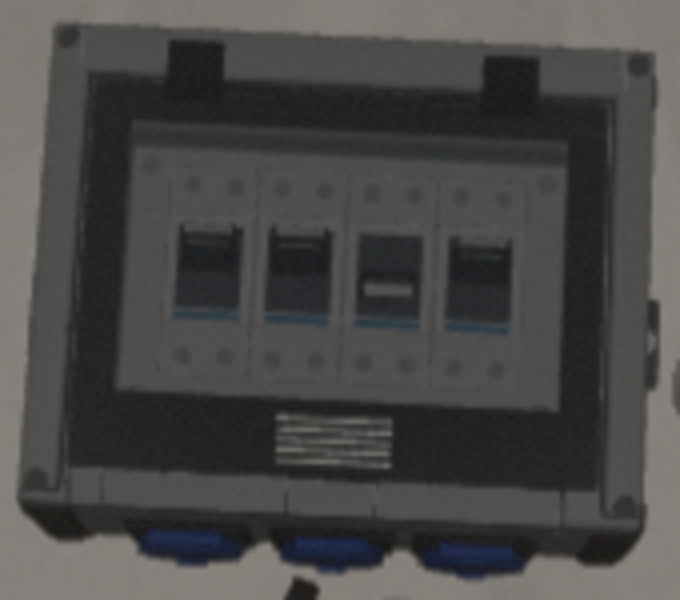

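View pics/b.png

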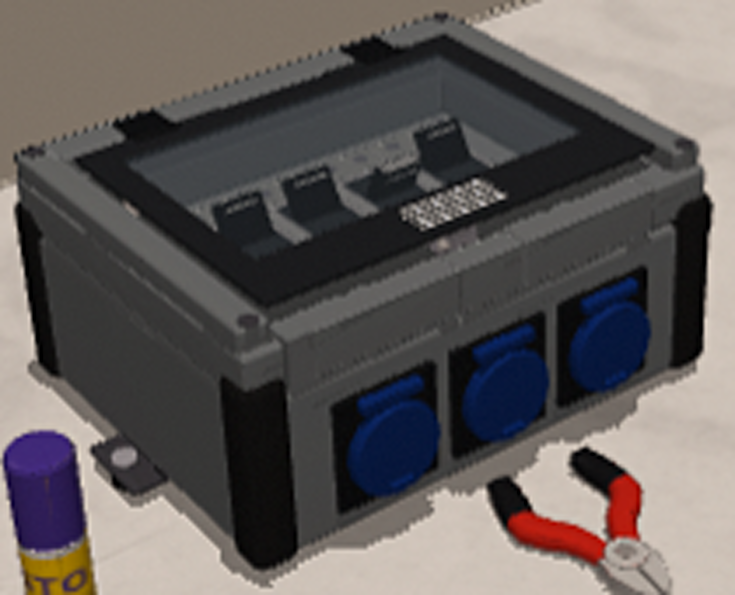

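The crops show the mark centred at crop (334,441), which is top pixel (298.5,245.3). The third toggle from the left shows its light tip at crop (388,290), top pixel (312,207.5), leaning to the front: that one is tripped. The other three lean back.

Run:
```python
from h import *
from scipy.spatial.transform import Rotation as R
t=camera("top")
f=lambda x,y:(215+(x-1.5)/4,135+(y-1.5)/4)
print("mark",onz(t,f(334,441),120.5).round(1))
P=[onz(t,f(*p),90) for p in [(206,316),(297,320),(386,325),(476,330)]]
d=P[0]-P[3];print(np.round(P,1),"yaw",np.arctan2(-d[0],d[1]),"pitch",np.hypot(d[0],d[1])/3)
for p in [(206,235),(300,238),(388,290),(480,250)]: print(onz(t,f(*p),107).round(1))
C=[onz(t,f(*p),118).round(1) for p in [(55,27),(655,55),(640,512),(22,497)]];print(C,np.mean(C,0))
s=state();print(R.from_quat(s["ee_rot"]).as_matrix().round(3),R.from_quat(s["ee_rot"]).as_euler("ZYX"))
```

```text
mark [502.   87.5 120.5]
[[556.  140.4  90. ]
 [555.4 104.2  90. ]
 [554.4  68.8  90. ]
 [553.4  32.9  90. ]] yaw -0.024516465756807996 pitch 35.83076019067071
[584.8 140.4 107. ]
[584.7 103.5 107. ]
[564.7  68.4 107. ]
[581.9  32.7 107. ]
[array([664.9, 202.6, 118. ]), array([660.5, -34.6, 118. ]), array([478.2, -29.7, 118. ]), array([477.6, 205.2, 118. ])] [570.3    85.875 118.   ]
[[-0.955  0.298 -0.   ]
 [ 0.298  0.955 -0.001]
 [-0.    -0.001 -1.   ]] [ 2.83879544e+00  6.69561291e-05 -3.14082168e+00]
```

```bash
cat > d.py <<'E'
import sys
from h import *
from scipy.spatial.transform import Rotation as R
s=state();M=R.from_quat(s["ee_rot"]).as_matrix();g=np.array([float(a) for a in sys.argv[1:4]])
print("pos",s["tcp_pos"].round(1),"t",s["t"],"F",s["force"].round(1),"w",round(s["gripper_width"]),"shift",(M.T@(g-s["tcp_pos"])).round(1),"yaw to box deg",np.degrees(np.arctan2(M[1,1],M[0,1])-(np.pi/2-.022)).round(1))
E
python3 -m crank '{"translation":[[-35,-32,0],[-70,-64,0],[-105,-96,0],[-140,-128,0],[-175,-160,0],[-210,-192,0],[-245,-224,0],[-280,-256,0]],"yaw":[-2,-4,-6,-8,-10,-12,-14,-16],"claw":[1,1,1,1,1,1,1,1]}' 20
python3 d.py 502 87.5 150
```

```text
t: 1.05
tcp_pos: [385.4, 290.7, 231.5]
ee_rot: [0.011, 1.0, 0.0, 0.0]
force: [0.6, -0.2, -0.1]
gripper_width: -0.0
finger_force: 0.0
pos [385.4 290.7 231.5] t 1.05 F [ 0.6 -0.2 -0.1] w 0 shift [-121.1 -200.6   81.4] yaw to box deg -0.0
```

```bash
python3 -m crank '{"translation":[[-20,-33,10],[-40,-67,20],[-60,-100,30],[-80,-133,50],[-100,-167,65],[-121,-200,80],[-121,-200,80],[-121,-200,80]],"yaw":[0,0,0,0,0,0,0,0],"claw":[1,1,1,1,1,1,1,1]}' 
python3 d.py 502 87.5 122
python3 - <<'E'
from h import *
t=camera("top");s=camera("scene")
a=np.hstack([t["image"][120:300,200:400],s["image"][130:310,190:390]])
cv2.imwrite("pics/c.png",cv2.resize(a,None,fx=2,fy=2)[:,:,::-1])
E
```

```text
t: 1.85
tcp_pos: [501.0, 88.9, 151.0]
ee_rot: [0.013, 1.0, -0.0, -0.0]
force: [-0.5, 0.6, -0.7]
gripper_width: 0.2
finger_force: 0.0
pos [501.   88.9 151. ] t 1.85 F [-0.5  0.6 -0.7] w 0 shift [-1.1 -1.4 29. ] yaw to box deg -0.2
```

View pics/c.png

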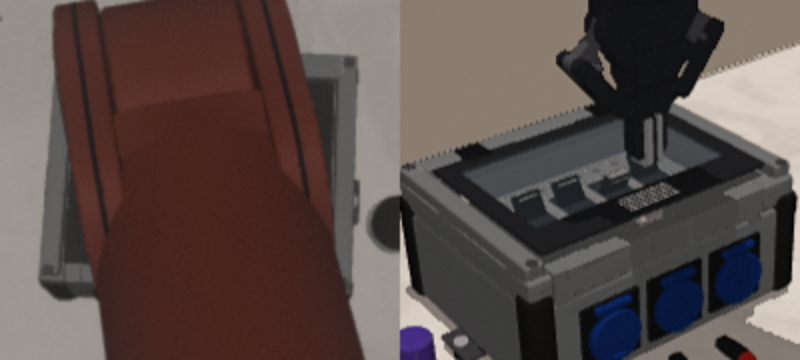

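The fingers hang straight above the mark: fingertip at about (648,163) and mark at (648,195) in this picture. Next I press gently.

```bash
python3 -m crank '{"translation":[[0,0,10],[0,0,20],[0,0,26],[0,0,29],[0,0,31],[0,0,33],[0,0,34],[0,0,34]],"yaw":[0,0,0,0,0,0,0,0],"claw":[1,1,1,1,1,1,1,1]}' 
python3 d.py 502 87.5 116
```

```text
t: 2.75
tcp_pos: [500.9, 89.8, 117.4]
ee_rot: [0.012, 1.0, 0.0, -0.0]
force: [-2.0, 0.5, 3.9]
gripper_width: -0.0
finger_force: 1.5
pos [500.9  89.8 117.4] t 2.75 F [-2.   0.5  3.9] w 0 shift [-1.2 -2.3  1.4] yaw to box deg -0.1
```

```bash
python3 -m crank '{"translation":[[0,0,1],[0,0,1.5],[0,0,2],[0,0,2.5],[0,0,3],[0,0,3],[0,0,3],[0,0,3]],"yaw":[0,0,0,0,0,0,0,0],"claw":[1,1,1,1,1,1,1,1]}' 
python3 d.py 502 87.5 116
```

```text
t: 3.55
tcp_pos: [501.0, 89.9, 115.3]
ee_rot: [0.012, 1.0, 0.0, -0.0]
force: [-7.6, -0.3, 13.9]
gripper_width: -0.2
finger_force: 7.4
pos [501.   89.9 115.3] t 3.55 F [-7.6 -0.3 13.9] w 0 shift [-1.  -2.3 -0.7] yaw to box deg -0.1
```

Force of 14 N at 5.2 mm means it has reached the hard stop. I'll lift off fast and retreat towards the robot.

```bash
python3 -m crank '{"translation":[[0,0,-45],[5,0,-90],[30,0,-110],[60,0,-110],[60,0,-110],[60,0,-110],[60,0,-110],[60,0,-110]],"yaw":[0,0,0,0,0,0,0,0],"claw":[1,1,1,1,1,1,1,1]}' 
python3 d.py 465 86 165
python3 - <<'E'
from h import *
t=camera("top");s=camera("scene")
a=np.hstack([t["image"][120:300,200:400],s["image"][130:310,190:390]])
cv2.imwrite("pics/d.png",cv2.resize(a,None,fx=2,fy=2)[:,:,::-1])
E
```

```text
t: 4.35
tcp_pos: [441.6, 91.0, 224.0]
ee_rot: [0.012, 1.0, -0.0, -0.0]
force: [0.6, -0.2, 0.0]
gripper_width: 0.1
finger_force: 0.0
pos [441.6  91.  224. ] t 4.35 F [ 0.6 -0.2  0. ] w 0 shift [-23.5  -4.4  59. ] yaw to box deg -0.1
```

View pics/d.png

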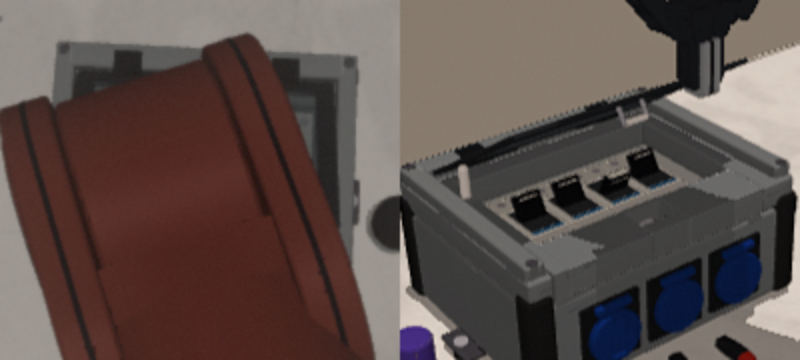

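The cover stands ajar, with the striker bracket under the middle of its edge at about (632,112) and the finger clear of it. I'll go 30 mm to the left of the striker, drop below the edge and sweep along the arc.

```bash
python3 -m crank '{"translation":[[0,15,10],[0,30,30],[-10,30,45],[-20,30,47],[-28,30,47],[-28,30,47],[-28,30,47],[-28,30,47]],"yaw":[0,0,0,0,0,0,0,0],"claw":[1,1,1,1,1,1,1,1]}' 
python3 d.py 501 120 177
```

```text
t: 5.25
tcp_pos: [469.8, 120.5, 177.8]
ee_rot: [0.012, 1.0, 0.0, 0.0]
force: [-0.8, -0.1, -0.2]
gripper_width: -0.0
finger_force: 0.0
pos [469.8 120.5 177.8] t 5.25 F [-0.8 -0.1 -0.2] w 0 shift [-31.3   0.2   0.8] yaw to box deg -0.1
```

```bash
python3 -m crank '{"translation":[[-20,0,0],[-31,0,0],[-41,0,-12],[-52,0,-26],[-64,0,-37],[-76,0,-45],[-90,0,-53],[-103,0,-59]],"yaw":[0,0,0,0,0,0,0,0],"claw":[1,1,1,1,1,1,1,1]}' 
python3 d.py 627 120 246
python3 - <<'E'
from h import *
s=camera("scene")
cv2.imwrite("pics/e.png",cv2.resize(s["image"][80:310,170:410],None,fx=2,fy=2)[:,:,::-1])
E
```

```text
t: 6.05
tcp_pos: [573.1, 118.3, 237.2]
ee_rot: [0.012, 1.0, 0.0, 0.0]
force: [-1.2, -0.1, 0.2]
gripper_width: 0.1
finger_force: 0.5
pos [573.1 118.3 237.2] t 6.05 F [-1.2 -0.1  0.2] w 0 shift [-53.9   3.   -8.8] yaw to box deg -0.1
```

View pics/e.png

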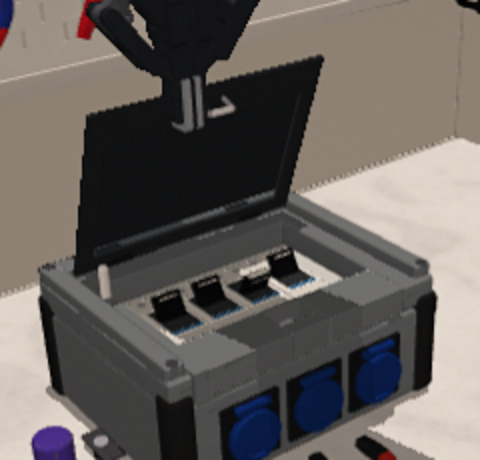

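The cover is at about 1.2 rad with the fingertip (185,128) on its underside, left of the striker. I'll continue past upright.

```bash
python3 -m crank '{"translation":[[-14,0,-5],[-28,0,-8],[-41,0,-9],[-54,0,-9],[-64,0,-8],[-74,0,-6],[-84,0,-3],[-84,0,-3]],"yaw":[0,0,0,0,0,0,0,0],"claw":[1,1,1,1,1,1,1,1]}' 
python3 d.py 535 67 200
```

```text
t: 6.9
tcp_pos: [657.2, 115.9, 238.3]
ee_rot: [0.012, 1.0, -0.0, -0.0]
force: [0.1, -0.3, 0.2]
gripper_width: 0.0
finger_force: 0.0
pos [657.2 115.9 238.3] t 6.9 F [ 0.1 -0.3  0.2] w 0 shift [121.  -51.7  38.4] yaw to box deg -0.1
```

```bash
python3 -m crank '{"translation":[[40,0,0],[80,-20,0],[115,-40,10],[132,-51,40],[132,-51,70],[132,-51,95],[132,-51,95],[132,-51,95]],"yaw":[0,0,0,0,0,0,0,0],"claw":[1,1,1,1,1,1,1,1]}' 
python3 d.py 530 68 97
python3 - <<'E'
from h import *
s=camera("scene")
cv2.imwrite("pics/f.png",cv2.resize(s["image"][80:310,170:410],None,fx=2.5,fy=2.5)[:,:,::-1])
E
```

```text
t: 7.7
tcp_pos: [523.5, 68.2, 144.9]
ee_rot: [0.012, 1.0, -0.0, -0.0]
force: [0.3, -0.5, 0.2]
gripper_width: 0.3
finger_force: 0.0
pos [523.5  68.2 144.9] t 7.7 F [ 0.3 -0.5  0.2] w 0 shift [-6.5 -0.  47.9] yaw to box deg -0.1
```

View pics/f.png

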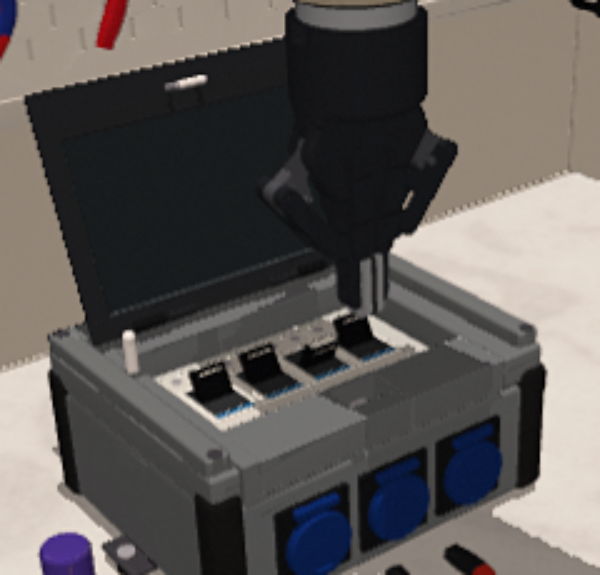

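The cover stays open. The finger is above and in front of toggle a, which leans forward at (320,352). I'll descend in front of it and push.

```bash
python3 -m crank '{"translation":[[-7,0,0],[-7,0,20],[-7,0,35],[-7,0,43],[-7,0,48],[-7,0,48],[-7,0,48],[-7,0,48]],"yaw":[0,0,0,0,0,0,0,0],"claw":[1,1,1,1,1,1,1,1]}' && python3 d.py 565 67.5 97
```

```text
t: 8.55
tcp_pos: [531.0, 68.1, 97.0]
ee_rot: [0.012, 1.0, 0.0, 0.001]
force: [-0.2, -0.4, 0.0]
gripper_width: -0.2
finger_force: 0.0
pos [531.   68.1  97. ] t 8.55 F [-0.2 -0.4  0. ] w 0 shift [-34.    0.2   0.1] yaw to box deg -0.1
```

```bash
python3 -m crank '{"translation":[[-8,0,0],[-15,0,0],[-20,0,0],[-24,0,0],[-28,0,0],[-31,0,0],[-34,0,0],[-34,0,0]],"yaw":[0,0,0,0,0,0,0,0],"claw":[1,1,1,1,1,1,1,1]}' && python3 d.py 567 67.5 97
```

```text
t: 9.35
tcp_pos: [564.9, 67.2, 96.3]
ee_rot: [0.012, 1.0, -0.0, 0.0]
force: [-0.1, -0.2, 0.9]
gripper_width: -0.2
finger_force: 0.6
pos [564.9  67.2  96.3] t 9.35 F [-0.1 -0.2  0.9] w 0 shift [-2.1  0.4 -0.7] yaw to box deg -0.1
```

```bash
python3 -m crank '{"translation":[[-1,0,0],[-2,0,0],[-3,0,0],[-4,0,0],[-5,0,0],[-5,0,0],[-5,0,0],[-5,0,0]],"yaw":[0,0,0,0,0,0,0,0],"claw":[1,1,1,1,1,1,1,1]}' && python3 d.py 567 67.5 97
```

```text
t: 10.15
tcp_pos: [567.5, 67.2, 95.9]
ee_rot: [0.012, 1.0, -0.0, -0.002]
force: [-10.7, 0.1, 6.7]
gripper_width: -0.1
finger_force: 6.4
pos [567.5  67.2  95.9] t 10.15 F [-10.7   0.1   6.7] w 0 shift [ 0.5  0.3 -1.1] yaw to box deg -0.1
```

The 10.7 N is the toggle's end stop. I'll retreat and check.

```bash
python3 -m crank '{"translation":[[15,0,0],[35,0,-5],[35,0,-40],[35,0,-80],[50,0,-110],[90,0,-120],[100,0,-120],[100,0,-120]],"yaw":[0,0,0,0,0,0,0,0],"claw":[1,1,1,1,1,1,1,1]}'
python3 - <<'E'
from h import *
s=camera("scene")
cv2.imwrite("pics/g.png",cv2.resize(s["image"][80:310,170:410],None,fx=2.5,fy=2.5)[:,:,::-1])
E
```

```text
t: 10.95
tcp_pos: [469.1, 69.9, 216.8]
ee_rot: [0.011, 1.0, 0.001, 0.001]
force: [0.7, -0.7, -0.5]
gripper_width: 0.1
finger_force: 0.0
```

View pics/g.png

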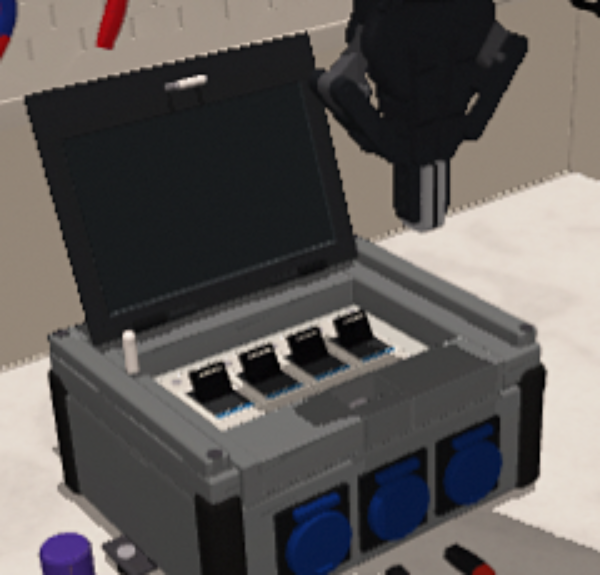

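All four toggles now lean back in one line ((210,375), (258,355), (307,338), (352,322)), the cover stands open and the robot is clear.

```bash
python3 -c "from cell import *; print(finish_job())"
```

```text
the job is handed in; nothing more can be done
None
```

The job is handed in, though the hand-in call returned no verdict: the last picture shows the cover standing open past upright, all four toggles leaning to ON and the arm clear, and the arm did not go near the glue stick, jar or cutters.

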